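Unlock the index dial and hold its plunger out

ROBOT

A 6-joint arm with a two-finger parallel gripper is mounted at the origin on a cart in front of the work surface, level with it; the furniture and walls round the work are solid. World frame = base frame: x ahead of the robot, y to its left, z up, the work surface at z = 0. Lengths are in m, angles in rad, forces in N, time in s.
With the tool pointing down it reaches from about 0.375 to 0.825 m from the base axis. Payload 5.5 kg.
Tool frame: the origin (TCP) lies between the finger pads; the fingertips stand 11 mm ahead of it and the grasp point (between the pads) lies 8 mm behind it (tips_ahead is the distance from the TCP to the fingertips, in m); z points along the fingers, y is the direction in which the jaws open and shut (so a half turn about z gives the same grasp; the last joint's range is limited). The gripper opens to 85 mm and grips with 20 to 120 N. Pads are 22 mm wide; open, the fingers measure 114 mm over their backs; the gripper's body (76 mm by 85 mm) begins 54 mm behind the grasp point. The pads swing forward as they close: fully open they stand 13 mm farther back than shut.
Start: joints at [1.222, 0.314, -0.047, 1.21, 0, 1.571], TCP at [0.205, 0.564, 0.203] pointing down, gripper open.
Joint ranges: [-2.67, 2.67], [-0.69, 1.73], [-1.03, 1.25], [-2.08, 2.16], [-1.42, 1.45], [-3.14, 3.14]. Speed limits (rad/s): [2.39, 2.39, 3.01, 3.14, 3.14, 3.14].

INTERFACE

Orientations are given as a unit quaternion [w, x, y, z].
In Python, from rig import * gives the robot as it stands.
- The arm moves only by the shell command python3 -m creep 'ROWS' [FORCE]. ROWS is JSON, a list of rows, each a list of 3 entries, a list of its own where there are three numbers: the finger opening in cm, from 0 to 8.54, then the shift along the world's x, y, z in cm, then the turn about the world's z in degrees. In form: [[grip, [x, y, z], spin], ...]. A call has exactly 10 rows; each row shifts and turns the commanded pose from where the row before left it; what a row does not reach is not made up. A row lasts 1/12 s, in which the tool goes at most 41.7 mm and 7.16 degrees, less where a joint would pass 70% of its speed; a pose out of reach is approached as far as the arm can. A call is refused whole if a number of a shift passes 4.17 or a number of a turn 7.16, either way. A call with a gripper value outside its range is refused whole. The fingers move at their own pace and stop on an object; FORCE is the grip in N (left out, the last holds). Time passes only in rows, so rows that do not move let the fingers close, or fill a call up. It gives the time, the measured TCP pose, the force and the opening at its end, in the units of the state.
- state(): the state, without advancing time (a new reading comes with each control period).
- capture(name): name is "scene" or "top" or "wrist"; returns the picture (480x640x3 uint8, red, green, blue); there is no depth.
- get_calibration(name): a dict with "mtx" (3x3 intrinsics, pixels), "extrinsics" (4x4, takes a point from camera to world coordinates); the wrist camera has in their place "mount" (4x4, takes a point from camera to tool coordinates, whose origin is the TCP and whose axes are the flange's). Camera axes: x right, y down, z forward; pixel columns grow to the right and rows downward; lengths in m; the calibration is good to about 2 mm. The wrist camera is an equidistant fisheye: a pixel r from the principal point sees the ray r / f radians off the axis. A picture is of the moment at which its call begins: read the wrist's pose just before it. get_calibration takes no time and is no camera call.
- hand_in(): hands the job in, once; it reports no verdict.
The state is a dict: "time": time; "joints": joint angles; "qvel": joint speeds; "effort": joint torques, N m; "ee_pos": TCP position; "tool_rot": TCP orientation; "force": force on the tool from outside, world axes, zero at the start; "moment": the same for the moment, N m; "width": opening from 0.0 (shut) to 1.0 (fully open).
Only numpy, scipy, OpenCV 4.12 (cv2) and the standard library are available. Lean on these libraries where they do the work, as an engineer would, in place of code of your own. Each camera call takes 0.05 s, during which the arm holds its last target. There are 200 camera calls.

TASK

I want to turn the round dial on the indexing fixture by hand to its next station, so unlock it for me: first swing the yellow-balled clamp lever all the way open, away from the dial, then pull the red knob of the sprung index plunger straight back as far as it goes. Do not turn the dial yourself or disturb the other things on the table. Finish still holding the red knob fully back, because the pin springs into its hole again as soon as it is let go.

Things in the scene. Friction and masses are not known exactly. Their poses are not given: they have to be found in the camera images.
- index_fixture: grey base plate of the indexing fixture, 210 x 212 x 14 mm, bolted down. Origin: on the table top, under the dial's axis. Its -x axis points from the dial's axis to the red plunger knob (roughly toward the robot), its -y axis to the clamp, z up. The plate reaches from x = -118 to +92 and y = -122 to +90 mm. The plunger's bracket, x = -94 to -112 mm, is 34 mm wide, top 80 mm above the table
- dial (a joint): angle of the round aluminium dial about its vertical axis, rad, 0 = present station, positive counterclockwise from above. 170 mm diameter, 50 to 66 mm above the table, six black nests on top, four holding white connectors (up to about 90 mm above the table). The index pin in a hole of its rim keeps it from turning; with the pin out it turns easily
- pull_knob: red pull knob of the index plunger, a cylinder 27 mm in diameter and 26 mm long, axis level along its own x. Origin: its centre, at (-150, 0, 58) mm in the fixture's frame while the pin is seated; axes parallel to the fixture's. It is pulled along its own -x, away from the dial. Only the table lies below it; the 21 mm thick steel sleeve behind it ends 8 mm from the seated knob
- plunger (a joint): how far the plunger is pulled out, m: 0 = pin seated 8 mm deep in the dial's hole, 0.014 = against its stop, pin 6 mm clear of the dial's rim. A spring pulls it back with about 6 N at 0 and 11 N at 0.014
- clamp_lever (a joint): angle of the clamp lever about its vertical pivot, rad: near 0 (up to 0.2) = tight, pointing along the fixture's -x; it opens counterclockwise seen from above, outward away from the dial, to its stop at 1.4. It stays where it is left; it takes about 3 to 4 N at the ball
- lever_pivot (a point): point on the lever's vertical pivot axis, at (0, -106, 79) mm in the fixture's frame
- lever_ball (a point): centre of the yellow ball, 23 mm diameter, at the free end of the cranked steel lever, 70 mm from the pivot axis and 120 mm above the table; the 10 mm thick arm comes up to it steeply from below, so that it can be taken from above
- white_roll: roll of white labels, 54 mm diameter, 30 mm high, lying flat; origin under its centre. Bystander
- yellow_driver: screwdriver with a yellow handle, 167 mm long, 22 mm thick, lying; origin under its middle, x axis along it. Bystander

How it is judged:
By the outcome, as a careful person would: the job done as asked, in the order asked, and still so for the second after the job is handed in, while the arm keeps its last pose, push and grip.
It also fails if it takes over 42 s, if anything falls off the work surface, if the arm or the gripper's body presses on something with over 40 N, if the wrist force passes 120 N, or if a joint passes its speed limit or range.

## Working session

There is one attempt and no reset: what is moved stays moved. The work goes in short steps, Python scripts to look and compute and a shell command to move; the robot and the scene stay as the last step left them, time stands still between calls to the robot, and variables do not carry over. Pictures are saved under pics/ and viewed, about 8 in all and at most 12, crops included, and the job is handed in when it is done.

```bash
mkdir -p pics
python3 - <<'E'
from rig import *
import cv2,numpy as np
s=state();print(s['time'],s['ee_pos'],s['tool_rot'],s['width'])
for n in("scene","top"):
    im=capture(n);cv2.imwrite(f"pics/{n}0.png",im[:,:,::-1]);c=get_calibration(n);print(n,np.round(c['mtx'],1).tolist(),np.round(c['extrinsics'],3).tolist())
print(get_calibration("wrist"))
E
```

```text
0.0 [0.20485118 0.56331213 0.20173977] [-1.41619095e-04  1.73512613e-01  9.84831294e-01 -8.21523105e-04] 0.9957442295004921
scene [[463.4, 0.0, 318.9], [0.0, 463.4, 243.5], [0.0, 0.0, 1.0]] [[0.531, -0.546, 0.648, -0.064], [-0.847, -0.344, 0.405, -0.118], [0.002, -0.764, -0.645, 0.631], [0.0, 0.0, 0.0, 1.0]]
top [[507.3, 0.0, 326.4], [0.0, 507.3, 246.9], [0.0, 0.0, 1.0]] [[0.007, -0.988, 0.155, 0.383], [-1.0, -0.008, -0.008, 0.228], [0.009, -0.155, -0.988, 0.942], [0.0, 0.0, 0.0, 1.0]]
{'mtx': array([[371.64829954,   0.        , 319.51009101],
       [  0.        , 371.64829954, 236.9221355 ],
       [  0.        ,   0.        ,   1.        ]]), 'mount': array([[ 1.16118280e-04, -9.55091669e-01, -2.96310464e-01,
         7.59073359e-02],
       [ 9.99999924e-01,  2.21039202e-04, -3.20590869e-04,
         1.61288538e-04],
       [ 3.71689897e-04, -2.96310404e-01,  9.55091622e-01,
        -1.70256269e-01],
       [ 0.00000000e+00,  0.00000000e+00,  0.00000000e+00,
         1.00000000e+00]])}
```

View pics/top0.png

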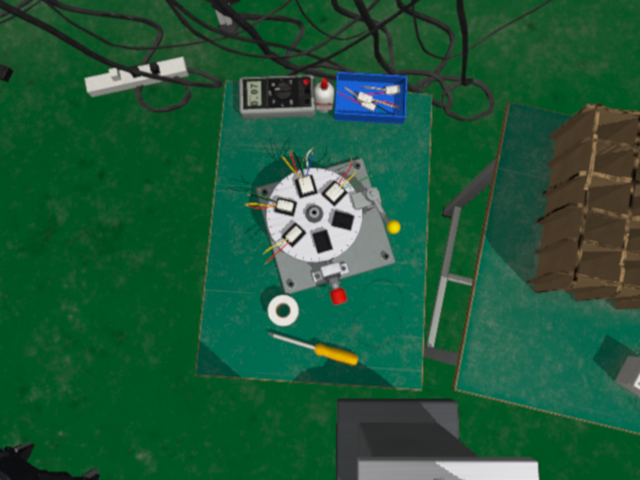

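View pics/scene0.png

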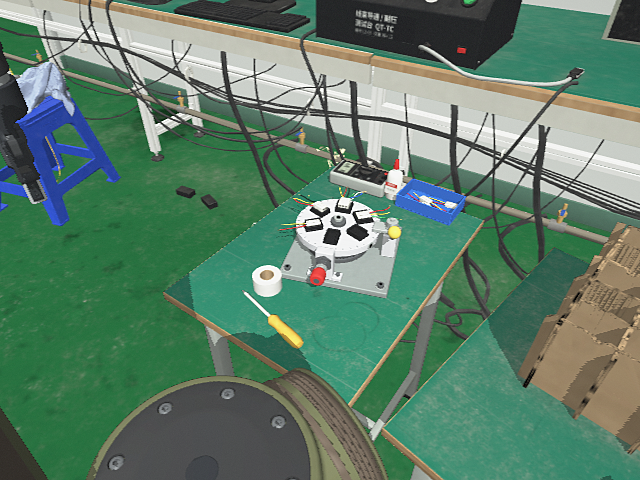

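Top view: dial hub at about (314,212), red knob (339,296), yellow ball (394,227), label roll (283,310) and driver (320,350). The fixture is yawed slightly. Next I cast rays.

```bash
cat > h.py <<'E'
from rig import *
import cv2,numpy as np
def ray(n,u,v):
    c=get_calibration(n);d=np.linalg.inv(c['mtx'])@[u,v,1];E=c['extrinsics'];return E[:3,3],E[:3,:3]@d
def plane(n,u,v,z):
    o,d=ray(n,u,v);return o+d*(z-o[2])/d[2]
def cross(a,b):
    (o,d),(p,e)=a,b;t=np.linalg.lstsq(np.c_[d,-e],p-o,rcond=None)[0];A=o+d*t[0];B=p+e*t[1];return (A+B)/2,np.linalg.norm(A-B)
def blob(im,lo,hi,box=None):
    h=cv2.cvtColor(im,cv2.COLOR_RGB2HSV);m=cv2.inRange(h,lo,hi)
    if box: k=np.zeros_like(m);x0,y0,x1,y1=box;k[y0:y1,x0:x1]=1;m*=k
    n,l,st,c=cv2.connectedComponentsWithStats(m);i=1+np.argmax(st[1:,4]);return c[i],st[i]
RED=((0,150,80),(8,255,255));YEL=((22,130,110),(35,255,255))
E
python3 - <<'E'
from h import *
t=cv2.imread('pics/top0.png')[:,:,::-1];s=cv2.imread('pics/scene0.png')[:,:,::-1]
kt,a=blob(t,*RED,(300,250,380,330));ks,b=blob(s,*RED,(290,240,350,300));print(kt,a,ks,b)
yt,a=blob(t,*YEL,(370,200,420,260));ys,b=blob(s,*YEL,(370,210,420,250));print(yt,a,ys,b)
K=plane("top",*kt,.058);Y=plane("top",*yt,.12);D=plane("top",314,212,.07)
print('knob',K,cross(ray("top",*kt),ray("scene",*ks)));print('ball',Y,cross(ray("top",*yt),ray("scene",*ys)));print('dial',D)
x=(D-K)[:2];yaw=np.arctan2(x[1],x[0]);print('yaw',np.degrees(yaw),np.linalg.norm(x))
R=np.array([[np.cos(yaw),-np.sin(yaw)],[np.sin(yaw),np.cos(yaw)]])
P=K[:2]+R@[.15,-.106];print('pivot',P);v=R.T@(Y[:2]-P);print('lever ang',np.arctan2(-v[1],-v[0]),np.linalg.norm(v))
for a in(0,.2,.7,1.4,1.5):print(a,P+R@(-.07*np.array([np.cos(a),np.sin(a)])))
print('roll',plane("top",283,310,.03),'driver',plane("top",272,333,.01),plane("top",357,358,.01))
E
```

```text
[338.04761905 295.91428571] [330 288  17  17 210] [317.74871795 275.38974359] [310 267  16  19 195]
[393.  226.5] [387 220  13  14 152] [393.85106383 232.20212766] [388 226  13  13  94]
knob [0.43595525 0.19971508 0.058     ] (array([0.43656187, 0.19896471, 0.05616308]), np.float64(0.0017007600955749613))
ball [0.54733478 0.11120292 0.12      ] (array([0.54844288, 0.1100358 , 0.11653939]), np.float64(0.0015504906400107532))
dial [0.58209863 0.24288482 0.07      ]
yaw 16.456774582909983 0.152386068677573
pivot [0.60983925 0.14055129]
lever ang 0.15175946824147876 0.0690516863352137
0 [0.54270689 0.12072086]
0.2 [0.54798476 0.10777901]
0.7 [0.5712687  0.08213628]
1.4 [0.61797085 0.0710252 ]
1.5 [0.62487125 0.07218435]
roll [0.4118468  0.29696352 0.03      ] driver [0.37100612 0.31754445 0.01      ] [0.32769131 0.16371939 0.01      ]
```

```bash
python3 -m creep '[[5,[1.7,-2.3,0],2.5],[5,[1.7,-2.3,0],2.5],[5,[1.7,-2.3,0],2.5],[5,[1.7,-2.3,0],2.5],[5,[1.7,-2.3,0],2.5],[5,[1.7,-2.3,0],2.5],[5,[1.7,-2.3,0],2.5],[5,[1.7,-2.3,0],2.5],[5,[1.7,-2.3,0],2.5],[5,[1.7,-2.3,0],2.5]]' 30
python3 -m creep '[[5,[1.9,-2.4,0],2.5],[5,[1.9,-2.4,0],2.5],[5,[1.9,-2.4,0],2.5],[5,[1.9,-2.4,0],2.5],[5,[1.9,-2.4,0],2.5],[5,[1.9,-2.4,0],2.5],[5,[1.9,-2.4,0],2.5],[5,[1.9,-2.4,0],2.5],[5,[1.9,-2.4,0],0],[5,[0,0,0],0]]'
cat >> h.py <<'E'
from scipy.spatial.transform import Rotation as Ro
def wray(p,q,u,v):
    c=get_calibration("wrist");K=c['mtx'];M=c['mount'];x,y=u-K[0,2],v-K[1,2];r=np.hypot(x,y);th=r/K[0,0]
    d=np.array([x/r*np.sin(th),y/r*np.sin(th),np.cos(th)]);R=Ro.from_quat(np.roll(q,-1)).as_matrix();return np.array(p)+R@M[:3,3],R@M[:3,:3]@d
def wplane(p,q,u,v,z):
    o,d=wray(p,q,u,v);return o+d*(z-o[2])/d[2]
def look(name):
    s=state();im=capture("wrist");cv2.imwrite(f'pics/{name}.png',im[:,:,::-1])
    R=Ro.from_quat(np.roll(s['tool_rot'],-1)).as_matrix();print(s['time'],s['ee_pos'],'jaw',np.degrees(np.arctan2(R[1,1],R[0,1])),s['width'],s['force']);return s['ee_pos'],s['tool_rot'],im
E
python3 - <<'E'
from h import *
p,q,im=look('w1')
for nm,C,z in(('ball',YEL,.12),('knob',RED,.058)):
    c,st=blob(im,*C);print(nm,c,st,wplane(p,q,*c,z))
E
```

```text
time: 0.93
ee_pos: [0.3755, 0.3324, 0.2023]
tool_rot: [-0.0, -0.045, 0.999, -0.0]
force: [-0.4, -0.8, 0.4]
width: 0.585
time: 1.77
ee_pos: [0.5487, 0.1139, 0.202]
tool_rot: [0.0, -0.214, 0.977, -0.001]
force: [-0.6, -0.9, 1.1]
width: 0.584
1.7667 [0.54867454 0.11393915 0.20200202] jaw 114.75448163142784 0.5844031726704719 [-0.56891748 -0.86980457  1.11672708]
ball [484.60077821  52.36964981] [ 454   22   61   64 1285] [0.37740133 0.163888   0.12      ]
knob [460.21509434 139.1672956 ] [445 124  31  32 795] [0.4352759  0.19733918 0.058     ]
```

View pics/w1.png

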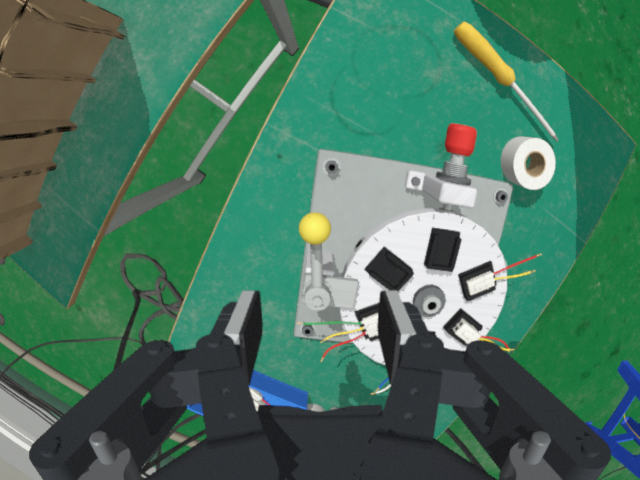

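The wrist view shows the ball at (315,229), the pivot top at (317,296), the hub at (432,301) and the knob at (460,140).

Run:
```python
from h import *
s=state();p,q=s['ee_pos'],s['tool_rot'];im=cv2.imread('pics/w1.png')[:,:,::-1]
c,st=blob(im,*YEL,(290,205,340,255));print(c,st,wplane(p,q,*c,.12))
print('hub',wplane(p,q,432,301,.07),'piv',wplane(p,q,317,296,.085))
```

```text
[314.31315789 228.09605263] [299 213  32  32 760] [0.54473406 0.11091392 0.12      ]
hub [0.57605018 0.24591209 0.07      ] piv [0.60803904 0.14184414 0.085     ]
```

```bash
python3 -m creep '[[5,[-0.15,-0.3,-1],0],[5,[0,0,-1],0],[5,[0,0,-1],0],[5,[0,0,-1],0],[5,[0,0,-1],0],[5,[0,0,-1],0],[5,[0,0,-1],0],[5,[0,0,-1],0],[5,[0,0,-1],0],[5,[0,0,-0.2],0]]' 25
python3 -m creep '[[2,[0,0,0],0],[2,[0,0,0],0],[2,[0,0,0],0],[2,[0,0,0],0],[2,[0,0,0],0],[2,[0,0,0],0],[2,[0,0,0],0],[2,[0,0,0],0],[2,[0,0,0],0],[2,[0,0,0],0]]' 25
python3 - <<'E'
from h import *
p,q,im=look('w2')
P=np.array([.609,.141]);y=np.radians(16.5)
r=np.array(p[:2])-P;a=np.arctan2(r[1],r[0]);print('radius',np.hypot(*r),'lever',a+np.pi-y)
R=.07;prev=np.array(p[:2])
for k in range(1,11):
    b=a+(1.4+y-np.pi-a)*k/10;n=P+R*np.array([np.cos(b),np.sin(b)]);print(np.round((n-prev)*100,2),np.degrees((1.4+y-np.pi-a)/10));prev=n
E
```

```text
time: 2.65
ee_pos: [0.5434, 0.1146, 0.1084]
tool_rot: [-0.001, -0.217, 0.976, 0.0]
force: [-0.8, 0.4, 0.5]
width: 0.587
time: 3.48
ee_pos: [0.5445, 0.1148, 0.1106]
tool_rot: [-0.0, -0.217, 0.976, -0.0]
force: [-0.7, 0.1, 0.2]
width: 0.237
3.4833 [0.54454123 0.11484661 0.11061882] jaw 115.01283879618809 0.23728761620947575 [-0.69861621  0.05701171  0.20800786]
radius 0.06956243397015437 lever 0.09746400801621952
[ 0.36 -0.84] 7.4629815004556646
[ 0.5  -0.76] 7.4629815004556646
[ 0.59 -0.69] 7.4629815004556646
[ 0.68 -0.61] 7.4629815004556646
[ 0.75 -0.51] 7.4629815004556646
[ 0.81 -0.41] 7.4629815004556646
[ 0.86 -0.3 ] 7.4629815004556646
[ 0.89 -0.19] 7.4629815004556646
[ 0.91 -0.07] 7.4629815004556646
[0.91 0.05] 7.4629815004556646
```

View pics/w2.png

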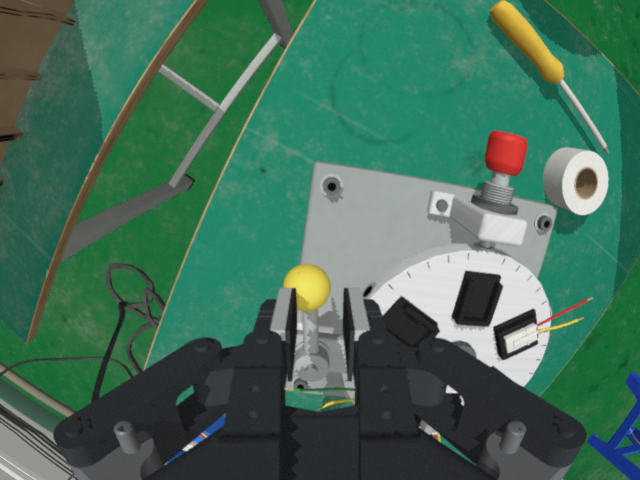

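The ball is at (307,288), on the camera side of the pads and left of their middle. The 20 mm opening is less than the ball, so it isn't gripped. I'll locate it from this view.

Run:
```python
from h import *
s=state();p,q=s['ee_pos'],s['tool_rot'];im=cv2.imread('pics/w2.png')[:,:,::-1]
c,st=blob(im,*YEL,(260,250,350,330));print(c,st)
M=Ro.from_quat(np.roll(q,-1)).as_matrix()
for z in(.11,.12,.13):
    X=wplane(p,q,*c,z);print(X,M.T@(X-p))
for n,b in(("top",(370,200,440,280)),("scene",(350,200,450,260))):
    im=capture(n);c,st=blob(im,*YEL,b);print(n,c,st,plane(n,*c,.12))
K=get_calibration("wrist");Mt=K['mount']
for pt in([0,0,-.008],[0,.011,.011],[.011,.011,.011]):
    v=np.linalg.inv(Mt)@[*pt,1];th=np.arccos(v[2]/np.linalg.norm(v[:3]));r=np.hypot(v[0],v[1]);print(pt,K['mtx'][:2,2]+K['mtx'][0,0]*th*v[:2]/r)
```

```text
[308.22089155 286.17032601] [ 283  265   47   46 1503]
[0.54982791 0.11121296 0.11      ] [-0.00324534 -0.0055395   0.00057424]
[0.54549593 0.10955279 0.12      ] [ 0.0013828  -0.00521213 -0.00942553]
[0.54116394 0.10789262 0.13      ] [ 0.00601095 -0.00488476 -0.0194253 ]
top [393.         232.15384615] [391 231   5   3  13] [0.53782976 0.11133167 0.12      ]
scene [393.53521127 232.42253521] [388 226  13  13  71] [0.54403921 0.10813664 0.12      ]
[0, 0, -0.008] [319.18134129 287.5453913 ]
[0, 0.011, 0.011] [340.0070265 272.2877654]
[0.011, 0.011, 0.011] [340.40671291 252.70615658]
```

```bash
python3 -m creep '[[5,[0,0,0],0],[5,[0,0,0],0],[5,[0,0,0],0],[5,[0,0,0],0],[5,[0.1,-0.25,0],0],[5,[0,-0.25,0],0],[5,[0,0,-0.3],0],[5,[0,0,-0.4],0],[5,[0,0,-0.4],0],[5,[0,0,0],0]]' 25
python3 -m creep '[[1.8,[0,0,0],0],[1.8,[0,0,0],0],[1.8,[0,0,0],0],[1.8,[0,0,0],0],[1.8,[0,0,0],0],[1.8,[0,0,0],0],[1.8,[0,0,0],0],[1.8,[0,0,0],0],[1.8,[0,0,0],0],[1.8,[0,0,0],0]]' 25
python3 - <<'E'
from h import *
p,q,im=look('w3');cv2.imwrite('pics/w3c.png',cv2.resize(im[220:400,200:440,::-1],None,fx=2,fy=2))
E
```

```text
time: 4.47
ee_pos: [0.5448, 0.1097, 0.0984]
tool_rot: [-0.001, -0.217, 0.976, 0.0]
force: [-1.1, 0.3, 0.4]
width: 0.587
time: 5.3
ee_pos: [0.5456, 0.1099, 0.0997]
tool_rot: [0.0, -0.217, 0.976, -0.0]
force: [-0.0, -0.9, -0.1]
width: 0.216
5.3 [0.54563863 0.10986054 0.09967682] jaw 115.01359773681072 0.2163380665165835 [-0.04111723 -0.93712552 -0.13277104]
```

View pics/w3c.png

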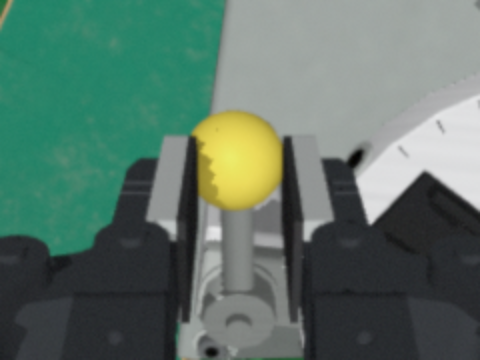

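The ball now sits centred between the pads, at crop (238,160). I'll swing it along the arc.

```bash
python3 -m creep '[[1.2,[0.39,-0.7,0],6.5],[1.2,[0.47,-0.65,0],6.5],[1.2,[0.54,-0.59,0],6.5],[1.2,[0.6,-0.53,0],6.5],[1.2,[0.66,-0.45,0],6.5],[1.2,[0.7,-0.38,0],6.5],[1.2,[0.74,-0.3,0],6.5],[1.2,[0.77,-0.21,0],6.5],[1.2,[0.79,-0.12,0],6.5],[1.2,[0.8,-0.03,0],6.5]]' 25
python3 - <<'E'
from h import *
p,q,im=look('w4');cv2.imwrite('pics/w4c.png',cv2.resize(im[200:420,180:460,::-1],None,fx=2,fy=2))
E
```

```text
time: 6.18
ee_pos: [0.6094, 0.0689, 0.1002]
tool_rot: [0.001, 0.709, -0.705, 0.0]
force: [-4.5, -3.9, 7.4]
width: 0.144
6.1833 [0.60937226 0.06886311 0.10015023] jaw -179.70325064202717 0.14355192775882403 [-4.48615383 -3.87791653  7.35244393]
```

View pics/w4c.png

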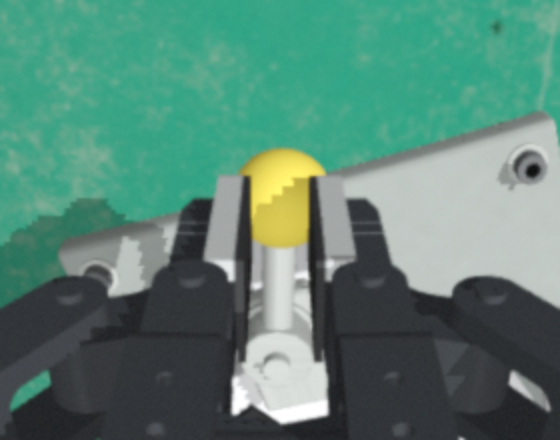

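The lever followed, and the ball is still between the jaws at crop (285,195). Now I'll press it gently to its stop.

```bash
python3 -m creep '[[1.6,[0.2,0,0],1.5],[1.6,[0.2,0.02,0],1.5],[1.6,[0.2,0.03,0],1.5],[1.6,[0.15,0.03,0],1.5],[1.6,[0.1,0,0],0],[1.6,[0.1,0,0],0],[1.6,[0,0,0],0],[1.6,[0,0,0],0],[1.6,[0,0,0],0],[1.6,[0,0,0],0]]' 25
python3 -m creep '[[1.6,[0.1,0,0],0],[1.6,[0.1,0,0],0],[1.6,[0.1,0,0],0],[1.6,[0,0,0],0],[1.6,[0,0,0],0],[1.6,[0,0,0],0],[1.6,[0,0,0],0],[1.6,[0,0,0],0],[1.6,[0,0,0],0],[1.6,[0,0,0],0]]' 25
```

```text
time: 7.07
ee_pos: [0.6193, 0.0701, 0.0997]
tool_rot: [0.001, 0.743, -0.669, 0.0]
force: [-2.6, -3.8, 4.6]
width: 0.184
time: 7.9
ee_pos: [0.6203, 0.07, 0.0995]
tool_rot: [0.002, 0.743, -0.669, -0.001]
force: [-9.2, -4.3, 7.0]
width: 0.187
```

```bash
python3 -m creep '[[1.6,[0.1,0,0],0],[1.6,[0.1,0,0],0],[1.6,[0.1,0,0],0],[1.6,[0.1,0,0],0],[1.6,[0,0,0],0],[1.6,[0,0,0],0],[1.6,[0,0,0],0],[1.6,[0,0,0],0],[1.6,[0,0,0],0],[1.6,[0,0,0],0]]' 25
python3 -m creep '[[3,[-0.4,0,0],0],[4,[-0.3,0,0],0],[4.5,[0,0,0],0],[4.5,[0,0,0.5],0],[4.5,[0,0,1],0],[4.5,[0,0,2],0],[4.5,[0,0,2],0],[4.5,[0,0,2],0],[4.5,[0,0,2],0],[4.5,[0,0,0],0]]' 25
python3 - <<'E'
from h import *
p,q,im=look('w5')
c,st=blob(im,*YEL,(250,180,400,300));B=wplane(p,q,*c,.12);print(c,st,B)
P=np.array([.609,.141]);r=B[:2]-P;print(np.hypot(*r),np.arctan2(r[1],r[0])+np.pi-np.radians(16.5))
for n,b in(("top",(380,160,440,280)),("scene",(350,190,470,280))):
    im=capture(n);cv2.imwrite(f'pics/{n}5.png',im[:,:,::-1])
E
```

```text
time: 8.73
ee_pos: [0.6208, 0.0699, 0.0991]
tool_rot: [0.004, 0.743, -0.669, -0.003]
force: [-17.9, -5.1, 12.9]
width: 0.189
time: 9.57
ee_pos: [0.6228, 0.0715, 0.2002]
tool_rot: [-0.003, 0.743, -0.669, 0.003]
force: [1.6, -0.5, 0.3]
width: 0.525
9.5667 [0.62281855 0.07154174 0.20024113] jaw -173.98669174512227 0.524920298911389 [ 1.64466516 -0.45072597  0.26231529]
[326.82894737 232.28684211] [312 217  31  31 760] [0.61829174 0.06986901 0.12      ]
0.07173530934073799 1.4127101033883374
```

View pics/w5.png

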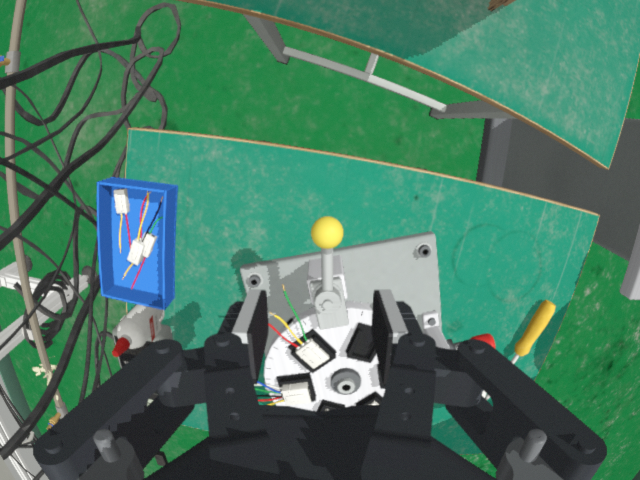

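The ball at (327,232) gives a lever angle of about 1.41 rad, so it is at its stop. Next, the red knob.

```bash
python3 -m creep '[[5.5,[-0.9,0.6,0],-4],[5.5,[-0.9,0.6,0],-4],[5.5,[-0.9,0.6,0],-4],[5.5,[-0.9,0.6,0],-4],[5.5,[-0.9,0.6,0],-4],[5.5,[-0.9,0.6,0],-4],[5.5,[-0.9,0.6,0],-4],[5.5,[-0.9,0.6,0],-4],[5.5,[-0.9,0.6,0],-4],[5.5,[-0.9,0.6,0],-4]]' 60
python3 -m creep '[[5.5,[-1.1,0.75,0],-4.5],[5.5,[-1.1,0.75,0],-4.5],[5.5,[-1.1,0.75,0],-4.5],[5.5,[-1.1,0.75,0],-4.5],[5.5,[-1.1,0.75,0],-4.5],[5.5,[-1.1,0.75,0],-4.5],[5.5,[-1.1,0.75,0],-4.5],[5.5,[-1.1,0.75,0],-4.5],[5.5,[-0.8,0.6,0],-3.5],[5.5,[0,0,0],0]]'
python3 - <<'E'
from h import *
p,q,im=look('w6')
c,st=blob(im,*RED,(260,180,380,300));B=wplane(p,q,*c,.058);print(c,st,B,(B-p)*100)
E
```

```text
time: 10.55
ee_pos: [0.5284, 0.1312, 0.1933]
tool_rot: [-0.001, -0.468, 0.884, 0.0]
force: [-0.7, 0.7, 1.2]
width: 0.642
time: 11.38
ee_pos: [0.4316, 0.1975, 0.1935]
tool_rot: [-0.001, -0.144, 0.99, -0.0]
force: [-0.3, 0.2, -0.1]
width: 0.647
11.3833 [0.43162144 0.19749574 0.193526  ] jaw 106.52354540761466 0.6467027153971956 [-0.25476045  0.16496407 -0.12355097]
[318.41873589 220.42437923] [304 204  30  34 886] [0.43566485 0.19799135 0.058     ] [  0.40434118   0.04956088 -13.55260047]
```

View pics/w6.png

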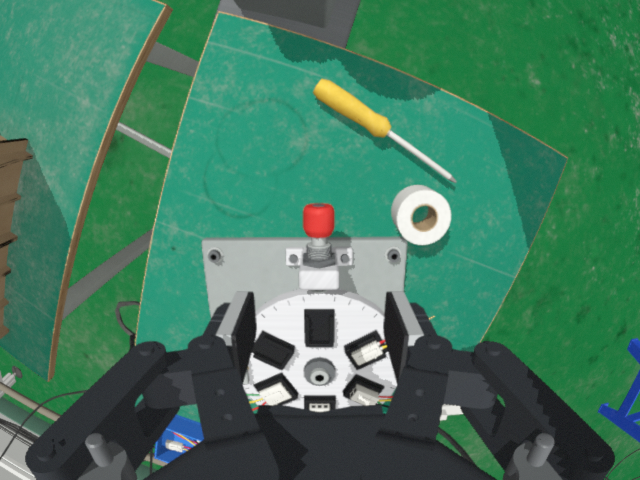

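```bash
python3 -m creep '[[5.5,[0.45,0.1,-1],0],[5.5,[0,0,-2],0],[5.5,[0,0,-2],0],[5.5,[0,0,-2],0],[5.5,[0,0,-2],0],[5.5,[0,0,-2],0],[5.5,[0,0,-1.5],0],[5.5,[0,0,-1.3],0],[5.5,[0,0,-1],0],[5.5,[0,0,0],0]]' 60
python3 -m creep '[[4,[0,0,0],0],[3,[0,0,-0.2],0],[2,[0,0,0],0],[1,[0,0,0],0],[1,[0,0,0],0],[1,[0,0,0],0],[1,[0,0,0],0],[1,[0,0,0],0],[1,[0,0,0],0],[1,[0,0,0],0]]' 60
python3 - <<'E'
from h import *
p,q,im=look('w7');cv2.imwrite('pics/w7c.png',cv2.resize(im[200:420,180:460,::-1],None,fx=2,fy=2))
E
```

```text
time: 12.27
ee_pos: [0.4368, 0.1968, 0.0439]
tool_rot: [-0.002, -0.144, 0.99, -0.001]
force: [-0.6, 0.2, -0.5]
width: 0.647
time: 13.1
ee_pos: [0.4382, 0.1981, 0.0446]
tool_rot: [0.0, -0.144, 0.99, 0.0]
force: [-0.5, -0.7, 0.4]
width: 0.119
13.1 [0.43818178 0.19809837 0.04463738] jaw 106.51820702071853 0.11914061743281684 [-0.45323115 -0.69056267  0.35792051]
```

View pics/w7c.png

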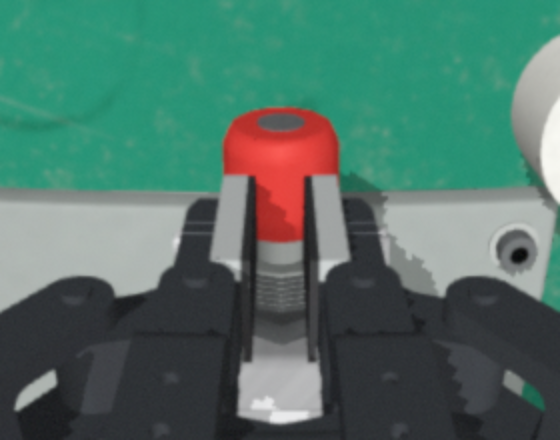

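The jaws closed to 10 mm over the top of the knob (crop (282,170)) with no force. So the real fingertips end about 3 cm higher than the nominal tip. I'll open and go lower, with force checks.

```bash
python3 -m creep '[[3,[0,0,0],0],[5.5,[0,0,0],0],[5.5,[0,0,0],0],[5.5,[-0.2,0,0],0],[5.5,[0,0,0],0],[5.5,[0,0,-0.5],0],[5.5,[0,0,-0.5],0],[5.5,[0,0,-0.5],0],[5.5,[0,0,0],0],[5.5,[0,0,0],0]]' 60
python3 -m creep '[[5.5,[0,0,-0.3],0],[5.5,[0,0,-0.3],0],[5.5,[0,0,-0.1],0],[4,[0,0,0],0],[3,[0,0,0],0],[2,[0,0,0],0],[1,[0,0,0],0],[1,[0,0,0],0],[1,[0,0,0],0],[1,[0,0,0],0]]' 60
python3 - <<'E'
from h import *
p,q,im=look('w8');cv2.imwrite('pics/w8c.png',cv2.resize(im[200:420,180:460,::-1],None,fx=2,fy=2))
E
```

```text
time: 13.98
ee_pos: [0.4356, 0.1978, 0.029]
tool_rot: [-0.001, -0.144, 0.99, -0.0]
force: [0.0, -0.2, 0.6]
width: 0.643
time: 14.82
ee_pos: [0.4362, 0.1978, 0.0229]
tool_rot: [0.0, -0.144, 0.99, -0.0]
force: [-1.2, -2.3, 5.8]
width: 0.289
14.8167 [0.43622594 0.1978205  0.02289658] jaw 106.50820690537356 0.2885763643493158 [-1.15682968 -2.27040421  5.75658664]
```

View pics/w8c.png

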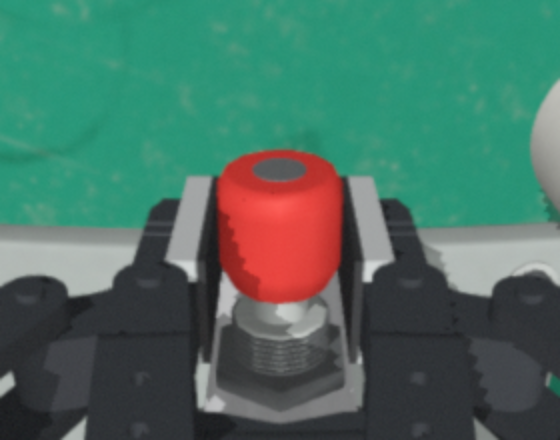

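Jaws are on the knob, but the 24.7 mm opening and the upward push show that they hold it above its axis. I'll open and go 9 mm lower.

```bash
python3 -m creep '[[4,[0,0,0],0],[4.5,[0,0,0],0],[4.5,[0,0,0],0],[4.5,[0,0,0],0],[4.5,[0,0.05,-0.3],0],[4.5,[0,0,-0.3],0],[4.5,[0,0,-0.3],0],[4.5,[0,0,0],0],[4.5,[0,0,0],0],[4.5,[0,0,0],0]]' 70
python3 -m creep '[[4,[0,0,0],0],[3,[0,0,0],0],[2,[0,0,0],0],[1,[0,0,0],0],[1,[0,0,0],0],[1,[0,0,0],0],[1,[0,0,0],0],[1,[0,0,0],0],[1,[0,0,0],0],[1,[0,0,0],0]]' 70
```

```text
time: 15.7
ee_pos: [0.4361, 0.1985, 0.0135]
tool_rot: [-0.0, -0.144, 0.99, -0.0]
force: [0.3, -0.3, 0.5]
width: 0.525
time: 16.53
ee_pos: [0.4365, 0.1979, 0.014]
tool_rot: [0.0, -0.143, 0.99, -0.001]
force: [-0.5, -4.1, 5.2]
width: 0.288
```

```bash
python3 -m creep '[[1,[-0.2,-0.06,0],0],[1,[-0.2,-0.06,0],0],[1,[-0.2,-0.06,0],0],[1,[-0.2,-0.06,0],0],[1,[-0.2,-0.06,0],0],[1,[-0.2,-0.06,0],0],[1,[-0.1,-0.03,0],0],[1,[0,0,0],0],[1,[0,0,0],0],[1,[0,0,0],0]]' 80
python3 -m creep '[[1,[-0.1,-0.03,0],0],[1,[-0.1,-0.03,0],0],[1,[-0.1,-0.03,0],0],[1,[-0.1,-0.03,0],0],[1,[0,0,0],0],[1,[0,0,0],0],[1,[0,0,0],0],[1,[0,0,0],0],[1,[0,0,0],0],[1,[0,0,0],0]]' 80
```

```text
time: 17.37
ee_pos: [0.427, 0.195, 0.0142]
tool_rot: [0.003, -0.143, 0.99, -0.0]
force: [9.5, -1.6, -7.3]
width: 0.289
time: 18.2
ee_pos: [0.4235, 0.194, 0.0142]
tool_rot: [0.004, -0.143, 0.99, -0.0]
force: [12.2, -0.8, -9.0]
width: 0.29
```

```bash
python3 -m creep '[[1,[-0.1,-0.03,0],0],[1,[-0.1,-0.03,0],0],[1,[-0.1,-0.03,0],0],[1,[-0.1,-0.03,0],0],[1,[0,0,0],0],[1,[0,0,0],0],[1,[0,0,0],0],[1,[0,0,0],0],[1,[0,0,0],0],[1,[0,0,0],0]]' 80
python3 - <<'E'
from h import *
p,q,im=look('w9');cv2.imwrite('pics/w9c.png',cv2.resize(im[200:420,180:460,::-1],None,fx=2,fy=2))
for n in("top","scene"): cv2.imwrite(f'pics/{n}9.png',capture(n)[:,:,::-1])
E
```

```text
time: 19.03
ee_pos: [0.4235, 0.1939, 0.0144]
tool_rot: [0.007, -0.143, 0.99, -0.0]
force: [23.6, 1.9, -24.2]
width: 0.288
19.0333 [0.42347188 0.19393126 0.01436983] jaw 106.46033356587614 0.2880928186418682 [ 23.59850029   1.91528911 -24.1750172 ]
```

View pics/w9c.png

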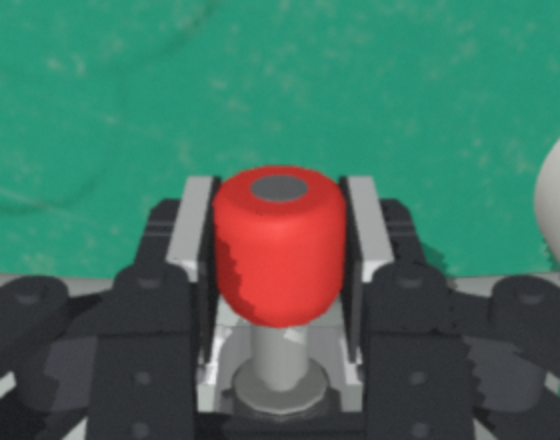

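Knob pulled clear: the shaft is exposed below it at crop (280,360). TCP stopped moving while the force doubled, so it is at its stop. I'll ease off 1 mm, hold, and check lever and dial.

```bash
python3 -m creep '[[1,[0.1,0.03,0],0],[1,[0,0,0],0],[1,[0,0,0],0],[1,[0,0,0],0],[1,[0,0,0],0],[1,[0,0,0],0],[1,[0,0,0],0],[1,[0,0,0],0],[1,[0,0,0],0],[1,[0,0,0],0]]' 80
python3 -m creep '[[1,[0,0,0],0],[1,[0,0,0],0],[1,[0,0,0],0],[1,[0,0,0],0],[1,[0,0,0],0],[1,[0,0,0],0],[1,[0,0,0],0],[1,[0,0,0],0],[1,[0,0,0],0],[1,[0,0,0],0]]' 80
python3 - <<'E'
from h import *
a=cv2.imread('pics/scene0.png')[150:310,230:450];b=cv2.imread('pics/scene9.png')[150:310,230:450]
cv2.imwrite('pics/cmp.png',cv2.resize(np.hstack([a,b]),None,fx=1.8,fy=1.8))
t=cv2.imread('pics/top9.png')[:,:,::-1]
try:
    c,st=blob(t,*YEL,(385,170,430,250));print(c,st,plane("top",*c,.12))
except Exception as e: print(e)
E
```

```text
time: 20.02
ee_pos: [0.4234, 0.194, 0.0143]
tool_rot: [0.006, -0.143, 0.99, -0.0]
force: [20.4, 1.2, -19.5]
width: 0.283
time: 20.85
ee_pos: [0.4234, 0.1939, 0.0143]
tool_rot: [0.006, -0.143, 0.99, -0.0]
force: [20.6, 1.9, -19.6]
width: 0.287
[415.72847682 184.74172185] [409 178  14  14 151] [0.61894958 0.07210856 0.12      ]
```

View pics/cmp.png

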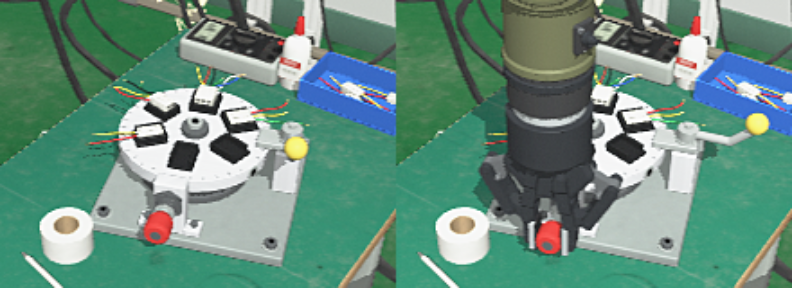

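Side by side, the nests, roll and driver haven't moved. The lever is open (ball at right-half (757,124)) and the knob is held in the jaws. The hold is steady, so I'm handing in.

```bash
python3 -c "
from rig import *
print(hand_in())"
```

```text
the job is handed in; nothing more can be done
None
```

The fixture is unlocked: I swung the clamp lever open to its stop first, then pulled the red knob fully back. The arm is still holding the knob there. I handed in at about 21 s of the 42 s allowed.

**Last checks**
- **Lever:** both the wrist and top views put it at about 1.41 rad, against its stop at 1.4. Pressing further only raised the force to about 18 N.
- **Knob:** it moved about 13.6 mm of the 14 mm travel. Another 4 mm of commanded pull didn't move it, and the force doubled, so it is at its stop. It then held for over a second at about 20 N against the 11 N spring, with no slip.
- **Surroundings:** in the before-and-after scene view, the part of the dial that can be seen, the label roll and the driver had not moved.

**What disagreed**
- **Fingertips:** they sit about 3 cm higher than the nominal tool data says. My first grips on the ball and the knob were too high, and I regripped both lower down.
- **Opening reading:** the gripper read about 24.6 mm on the 27 mm knob.
- **Vertical force:** the final hold also shows about 20 N downward on the tool that I couldn't explain. It is well under the limits.

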